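Set the spacer sleeve and bring the swing lever level over its setup fixture

ROBOT

A 7-joint arm with a two-finger parallel gripper is mounted at the origin on the work surface. World frame = base frame: x ahead of the robot, y to its left, z up, the work surface at z = 0. Lengths are in m, angles in rad, forces in N, time in s.
With the tool pointing down it reaches from about 0.425 to 0.95 m from the base axis. Payload 4.7 kg.
Tool frame: the origin (TCP) lies between the finger pads; the fingertips stand 11 mm ahead of it and the grasp point (between the pads) lies 8 mm behind it (ctrl.tip_reach is the distance from the TCP to the fingertips, in m); x points along the fingers, z is the direction in which the jaws open and shut, and the axes are right-handed (so a half turn about x gives the same grasp; the last joint's range is limited). The gripper opens to 87 mm and grips with 3 to 60 N. Pads are 19 mm wide; open, the fingers measure 117 mm over their backs; the gripper's body (75 mm by 190 mm) begins 51 mm behind the grasp point.
Start: joints at [1.08, 0.469, -0.049, 1.532, 0.024, 1.141, -0.082], TCP at [0.301, -0.604, 0.234] pointing down, gripper open.
Joint ranges: [-2.59, 2.59], [-0.33, 1.99], [-1.39, 1.29], [0.1, 2.45], [-1.04, 4.18], [0.21, 1.99], [-2.66, 2.66]. Speed limits (rad/s): [2.57, 2.57, 3.14, 3.14, 3.14, 3.14, 3.14].

INTERFACE

Orientations are given as a unit quaternion [w, x, y, z].
In Python, from cell import ctrl, camera, get_calibration, sign_off gives the robot as it stands.
- The arm moves only by the tool drive_tool, never from a script. Its argument "moves" is text: rows parted by semicolons, each of 6 numbers parted by spaces: the shift along the world's x, y, z in mm, then the turn, a rotation vector about the world's x, y, z in degrees. A call has 1 to 5 rows; each row is the pose to reach, as a shift and turn from the pose commanded when the call began; what a row does not reach only later rows make up. A row lasts 1/8 s, in which the tool goes at most 62.5 mm and 10.7 degrees, less where a joint would pass 70% of its speed; a pose out of reach is approached as far as the arm can. A call with a gripper value outside its range is refused whole. "fingers" is the closure, from -1 (fully open) to 1 (shut), set as the call begins (left out, the last holds). The fingers move at their own pace and stop on an object; the grip force is fixed at half the most. Time passes only in rows, so rows that repeat a pose let the fingers close. It gives the time, the measured TCP pose, the force and the opening at its end, in the units of the state.
- ctrl.get_obs(): the state, without advancing time (a new reading comes with each control period).
- camera(name): name is "scene" or "top" or "wrist"; returns the picture (384x512x3 uint8, red, green, blue); there is no depth.
- get_calibration(name): a dict with "camera_matrix" (3x3 intrinsics, pixels), "xyz" and "attitude" of the camera in the world; the wrist camera has in their place "tool_from_camera" (4x4, takes a point from camera to tool coordinates, whose origin is the TCP and whose axes are the tool frame's). Camera axes: x right, y up, looking along -z (the intrinsics and any distortion apply to the point x, -y, -z); pixel columns grow to the right and rows downward; lengths in m; the calibration is good to about 2 mm. The wrist camera is an equidistant fisheye: a pixel r from the principal point sees the ray r / f radians off the axis. A picture is of the moment at which its call begins: read the wrist's pose just before it. get_calibration takes no time and is no camera call.
- sign_off(): hands the job in, once; it reports no verdict.
The state is a dict: "clock": time; "joint_pos": joint angles; "joint_velocities": joint speeds; "joint_torque": joint torques, N m; "eef_pos": TCP position; "ee_rot": TCP orientation; "force": force on the tool from outside, world axes, zero at the start; "wrist_torque": the same for the moment, N m; "width": finger opening in m.
Only numpy, scipy, OpenCV 4.12 (cv2) and the standard library are available. Lean on these libraries where they do the work, as an engineer would, in place of code of your own. Each camera call takes 0.05 s, during which the arm holds its last target.

TASK

Slide the sleeve whose bore fits the setup fixture's pin all the way down onto the plate and let go of it; the sleeve that is too tight for the pin stays standing on the bench, off the fixture. Then grip the cast swing lever at its balance point, lift it, and hold it level and still above the fixture, ready to be lowered: its bore straight above the pin, its tail eye above the rest block, its underside about 5 cm above the pin's top. Finish while still holding it there, and leave the other things on the bench where they are.

Things in the scene. Friction and masses are not known exactly. Their poses are not given: they have to be found in the camera images.
- pin (a point): Fixture's gauge pin: steel, upright, 16 mm diameter, 48 mm tall, its top 5 mm tapered to 9 mm. This point is on its axis at its foot, on top of the fixture's plate (12 mm above the bench). The pin stands at one end of a fixed dark steel plate 270 x 80 x 12 mm, the rest block at the other. x: from pin to rest block, z up.
- rest (a point): Fixture's tail rest: steel block 34 x 40 mm with a low lip on either side, standing on the same plate. This point is the centre of its flat top, 42 mm above the bench (lips 7 mm higher), 200 mm from the pin along the fixture's x.
- sleeve_wide_mid (a point): Sleeve that fits: plain steel ring, 40 mm outside diameter, 30 mm tall, bore 19 mm. Loose, about 0.2 kg, standing on the bench. This point is its centre, half-way up (15 mm above its underside); z up along the bore.
- sleeve_narrow_mid (a point): Sleeve that is too tight: same steel, outside diameter and height (40 x 30 mm), bore only 10 mm. Loose, standing on the bench. This point is its centre, half-way up; z up along the bore.
- lever_balance (a point): Balance point of the cast aluminium swing lever, on its bar's centre line 26 mm above its underside, 52.5 mm from the axis of the heavy boss (52 mm diameter, 40 tall, bore 22) and 147.5 mm from the tail eye's axis (26 diameter, 36 tall). The bar is 22 mm wide here, 16 to 36 mm above the underside, thinner from 53 mm further on. Loose, 0.36 to 0.63 kg, lies on the bench. x: boss to tail, z up.
- lever_bore (a point): Centre of the swing lever's boss bore, at the lever's underside; same axes as the balance point.
- lever_tail (a point): Centre of the swing lever's tail eye, at the lever's underside, 200 mm from the bore; same axes.
- fixture: The whole fixture, fixed to the bench; origin under the middle of its plate, x from pin to rest.
- swing_lever: The whole swing lever; origin at its underside midway between bore and tail eye, x from boss to tail.
- rotor_a: Bystander: black motor rotor, 38 mm diameter, 30 mm tall with its shaft end; origin under its centre.
- rotor_b: Bystander: another such rotor, 38 mm diameter, 30 mm tall; origin under its centre.
- pulley: Bystander: grooved aluminium pulley, 48 mm diameter, 27 mm tall; origin under its centre.
- nest: Bystander: white plastic C-shaped nest, about 58 mm across, 18 mm tall; origin under its centre.
- marker: Bystander: white marker pen, 16 mm thick, about 130 mm long, lying; origin under its centre, x along it.
- spanner: Bystander: steel spanner, 160 mm long, lying; x along it.
- sleeve_wide: The fitting sleeve as a whole; origin under its centre.
- sleeve_narrow: The tight sleeve as a whole; origin under its centre.
Things that resemble listed ones, but are neither listed nor needed, are in the scene too. What is meant by the swing_lever is not turquoise, and is the larger of those in its own colour.

How it is judged:
On the way, in this order (a step that is already met when the one before it is completed fails the run):
1. the fitting sleeve sits fully down on the pin, let go (horizontal distance between sleeve_wide_mid and pin below 0.004 m and z of sleeve_wide_mid in the frame of pin below 0.018 m and angle between sleeve_wide_mid's own z axis and vertical below 0.08 rad and contact force between sleeve_wide and the fingers below 0.1 N), for 0.2 s.
2. the swing lever is gripped at its balance point and lifted clear of the bench, the sleeve still seated (horizontal distance between sleeve_wide_mid and pin below 0.004 m and z of sleeve_wide_mid in the frame of pin below 0.018 m and angle between sleeve_wide_mid's own z axis and vertical below 0.08 rad and contact force between swing_lever and the fingers above 2 N and x of the grasp point in the frame of lever_balance between -0.018 and 0.018 m and height (world z) of each of lever_bore, lever_tail above 0.03 m), for 0.2 s.
At the end, for the whole second after the job is handed in: Lever held still, gripped within 18 mm of its balance point, level within 4 deg, bore within 12 mm of pin axis, tail within 20 mm of rest, underside 20-90 mm above pin top, touching only the gripper; wide sleeve seated (4 mm sideways, 3 mm up) and tight sleeve upright on the bench off the fixture (horizontal distance between sleeve_wide_mid and pin below 0.004 m and z of sleeve_wide_mid in the frame of pin below 0.018 m and angle between sleeve_wide_mid's own z axis and vertical below 0.08 rad and contact force between swing_lever and the fingers above 2 N and x of the grasp point in the frame of lever_balance between -0.018 and 0.018 m and angle between lever_balance's own z axis and vertical below 0.07 rad and horizontal distance between lever_bore and pin below 0.012 m and horizontal distance between lever_tail and rest below 0.02 m and z of lever_bore in the frame of pin between 0.068 and 0.138 m and linear speed of swing_lever below 0.02 m/s and angular speed of swing_lever below 0.1 rad/s and contact force between each of swing_lever, sleeve_narrow and fixture below 0.1 N and contact force between swing_lever and sleeve_wide below 0.1 N and height (world z) of sleeve_narrow_mid below 0.02 m and angle between sleeve_narrow_mid's own z axis and vertical below 0.1 rad and contact force between sleeve_narrow and the fingers below 0.1 N); the arm keeps its last pose, push and grip.
It fails at once if a bystander is moved more than 30 mm (distance of any of rotor_a, rotor_b, pulley, nest, marker, spanner from where it was at the start of the episode above 0.03 m).
It also fails if it takes over 53 s, if anything falls off the work surface, if the arm or the gripper's body presses on something with over 40 N, if the wrist force passes 120 N, or if a joint passes its speed limit or range.

## Working session

There is one attempt and no reset: what is moved stays moved. The work goes in short steps, Python scripts to look and compute and a tool call to move; the robot and the scene stay as the last step left them, time stands still between calls to the robot, and variables do not carry over. Pictures are saved under pics/ and viewed, and the job is handed in when it is done.

Besides the shell and the picture viewer there is one more tool, called after "Request:" in YAML: its name, and indented under it one key for each argument. drive_tool: Moves the arm, as the interface text tells. Its arguments: {"type":"object","properties":{"moves":{"type":"string"},"fingers":{"type":"number"}},"required":["moves"]}

```bash
ls; mkdir -p pics; python3 - <<'E'
from cell import ctrl, camera, get_calibration
import cv2
for n in ("scene","top"):
    im=camera(n); cv2.imwrite(f"pics/{n}0.png",cv2.resize(im[:,:,::-1],None,fx=1.5,fy=1.5,interpolation=cv2.INTER_CUBIC)); cv2.imwrite(f"pics/{n}0_raw.png",im[:,:,::-1])
    print(n,get_calibration(n))
print(get_calibration("wrist"))
print(ctrl.get_obs(), ctrl.tip_reach)
E
```

```text
pics
scene {'camera_matrix': array([[439.09642307,   0.        , 256.40603931],
       [  0.        , 439.09642307, 195.57059106],
       [  0.        ,   0.        ,   1.        ]]), 'xyz': array([1.29612034, 0.47804075, 0.9504244 ]), 'attitude': array([0.38260215, 0.16577489, 0.36445605, 0.83265003])}
top {'camera_matrix': array([[370.27467412,   0.        , 250.52642974],
       [  0.        , 370.27467412, 193.01904429],
       [  0.        ,   0.        ,   1.        ]]), 'xyz': array([ 0.43701635, -0.12338884,  1.27828277]), 'attitude': array([-0.70483606, -0.03786525,  0.04881681,  0.70667479])}
{'camera_matrix': array([[297.31863964,   0.        , 255.99754368],
       [  0.        , 297.31863964, 192.5597913 ],
       [  0.        ,   0.        ,   1.        ]]), 'tool_from_camera': array([[-1.18015434e-04,  2.82739369e-01, -9.59196766e-01,
        -1.50108308e-01],
       [-1.22955294e-03,  9.59196006e-01,  2.82739296e-01,
         7.71881327e-02],
       [ 9.99999237e-01,  1.21275081e-03,  2.34443090e-04,
         1.07776074e-04],
       [ 0.00000000e+00,  0.00000000e+00,  0.00000000e+00,
         1.00000000e+00]])}
{'clock': 0.1, 'joint_pos': array([ 1.08010033,  0.46937376, -0.04860985,  1.53353716,  0.02410843,
        1.14100848, -0.08229413]), 'joint_velocities': array([ 0.00139011, -0.00246822, -0.00078157, -0.0027103 ,  0.00061008,
       -0.00027752, -0.00110233]), 'joint_torque': array([ 6.87254465e-05, -5.09171605e+01, -8.16599932e-02, -2.36830187e+01,
       -6.15604059e-02,  3.44462553e-02,  6.87005695e-05]), 'eef_pos': array([ 0.3005447 , -0.60383422,  0.23261146]), 'ee_rot': array([ 0.60063157,  0.37259497,  0.60169998, -0.37198366]), 'force': array([-0.17105276,  0.50238602, -0.58854067]), 'wrist_torque': array([-0.01992281, -0.00239575, -0.0167712 ]), 'width': 0.08678656940633263} 0.011
```

View pics/scene0.png

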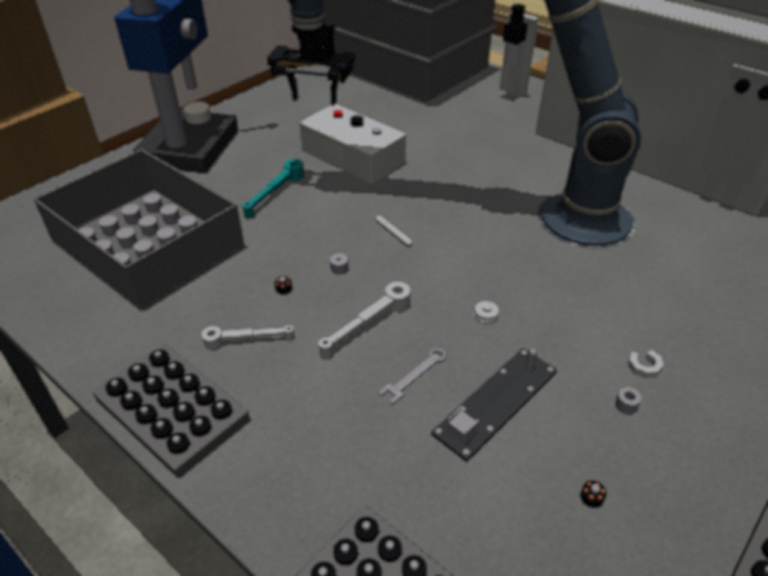

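View pics/top0.png

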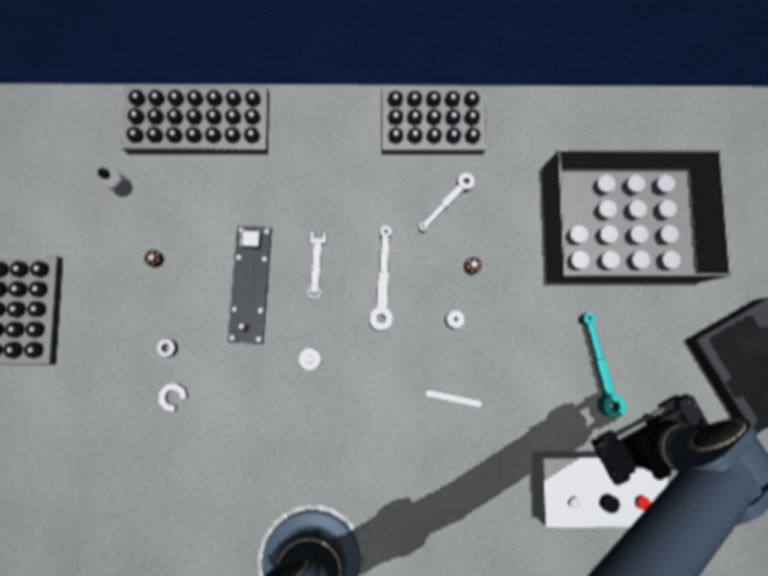

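The top view shows the fixture (pin at 243,327; rest at 249,239), a large grey lever (boss 381,318; tail 386,231), and a smaller grey lever (466,181). There is also a turquoise lever. The sleeve candidates are (167,348) and (456,319), so I'll enlarge those to compare their bores.

```bash
python3 - <<'E'
import cv2,numpy as np
t=cv2.imread("pics/top0_raw.png"); s=cv2.imread("pics/scene0_raw.png")
def crop(im,c,w,h,f): 
    x,y=c; return cv2.resize(im[y-h//2:y+h//2,x-w//2:x+w//2],None,fx=f,fy=f,interpolation=cv2.INTER_CUBIC)
a=[crop(t,(111,232),32,32,8),crop(t,(304,213),32,32,8),crop(s,(419,266),32,32,8)]
b=[crop(s,(226,175),32,32,8),crop(t,(254,213),32,32,8),crop(t,(162,218),32,32,8)]
cv2.imwrite("pics/c1.png",np.vstack([np.hstack(a),np.hstack(b)]))
cv2.imwrite("pics/c2.png",np.hstack([crop(t,(166,190),50,100,6),crop(t,(256,185),50,100,6)]))
E
```

```text
(no output)
```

View pics/c1.png

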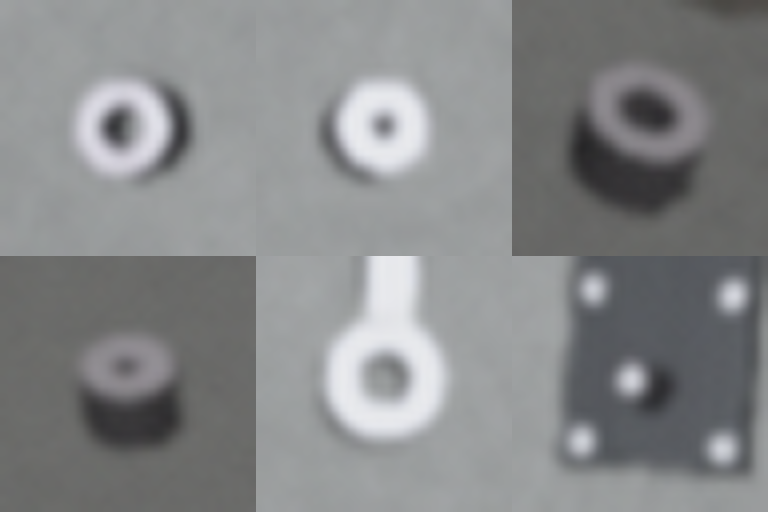

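View pics/c2.png

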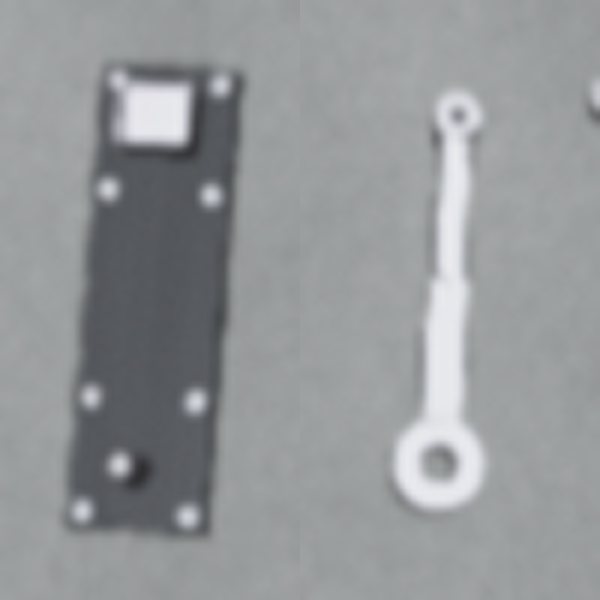

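The top-left candidate, raw (110,232), has the wide bore (about half its outside diameter), so it is the fitting sleeve. Raw (304,213) has a tiny bore, so it is the tight one. The disc at (309,359) is the pulley. The larger of the two grey levers is the swing lever. Next I'll compute positions.

```bash
cat > h.py <<'E'
import numpy as np
from scipy.spatial.transform import Rotation as R
from cell import get_calibration, ctrl
def rot(q): return R.from_quat([q[1],q[2],q[3],q[0]])
def px(cam,u,v,z):
    c=get_calibration(cam);K=c['camera_matrix']
    d=rot(c['attitude']).apply([(u-K[0,2])/K[0,0],-(v-K[1,2])/K[1,1],-1.])
    o=c['xyz'];return o+d*(z-o[2])/d[2]
def proj(cam,p):
    c=get_calibration(cam);K=c['camera_matrix']
    q=rot(c['attitude']).inv().apply(np.asarray(p)-c['xyz'])
    return np.array([K[0,2]+K[0,0]*q[0]/-q[2],K[1,2]-K[1,1]*q[1]/-q[2]])
def wpx(u,v,z,pos,q):
    c=get_calibration("wrist");K=c['camera_matrix'];T=c['tool_from_camera']
    x=(u-K[0,2])/K[0,0];y=(v-K[1,2])/K[1,1];r=np.hypot(x,y)
    d=np.array([np.sin(r)*x/r,-np.sin(r)*y/r,-np.cos(r)]) if r>0 else np.array([0,0,-1.])
    d=rot(q).apply(T[:3,:3]@d);o=pos+rot(q).apply(T[:3,3])
    return o+d*(z-o[2])/d[2]
def wproj(p,pos,q):
    c=get_calibration("wrist");K=c['camera_matrix'];T=c['tool_from_camera']
    t=rot(q).inv().apply(np.asarray(p)-pos); k=T[:3,:3].T@(t-T[:3,3])
    a=np.arctan2(np.hypot(k[0],k[1]),-k[2]);n=np.hypot(k[0],k[1])
    return np.array([K[0,2]+K[0,0]*a*k[0]/n,K[1,2]-K[1,1]*a*k[1]/n])
E
python3 - <<'E'
from h import *
P={k:px("top",*v) for k,v in dict(wide=(110.2,231.9,.03),narrow=(303.8,212.8,.03),pin=(160.8,217.3,.06),rest=(167.1,159.1,.042),boss=(254.2,212.2,.04),tail=(257.3,154.1,.036)).items()}
for k,p in P.items(): print(k,p.round(4),"scene px",(1.5*proj("scene",p)).round(1), np.hypot(*p[:2]).round(3))
for a,b in(("pin","rest"),("boss","tail")):
    d=(P[b]-P[a])[:2];print(a,np.hypot(*d),np.degrees(np.arctan2(d[1],d[0])))
print(rot(ctrl.get_obs()['ee_rot']).as_matrix().round(3))
E
```

```text
wide [0.461  0.3254 0.03  ] scene px [629.2 393.6] 0.564
narrow [ 0.5232 -0.323   0.03  ] scene px [338.6 257.9] 0.615
pin [0.5075 0.1518 0.06  ] scene px [532.7 349.5] 0.53
rest [0.7058 0.1397 0.042 ] scene px [462.6 419.7] 0.719
boss [ 0.5249 -0.155   0.04  ] scene px [397.2 288.7] 0.547
tail [ 0.7245 -0.1666  0.036 ] scene px [324.9 341.5] 0.743
pin 0.19862572859659658 -3.4901440781129716
boss 0.19989490851542055 -3.3482013922749547
[[-0.001  0.895  0.446]
 [ 0.002  0.446 -0.895]
 [-1.    -0.    -0.002]]
```

Both the 200 mm spacings and the projections into the scene view agree with the known sizes. The fixture and the lever both point along about -3.4°. Now I'll travel towards the wide sleeve, turning +150° on the way.

Request:
drive_tool:
  moves: "40 37 0 0 0 10;80 74 0 0 0 20;120 111 0 0 0 30;160 148 0 0 0 40;200 185 0 0 0 50"
  fingers: -1

```text
clock: 0.72
eef_pos: [0.5016, -0.4179, 0.2332]
ee_rot: [0.702, 0.082, 0.703, -0.081]
force: [0.6, -0.5, -0.4]
width: 0.0871
```

Request:
drive_tool:
  moves: "5 55 0 0 0 10;10 110 0 0 0 20;15 165 0 0 0 30;20 220 0 0 0 40;20 270 0 0 0 50"

```text
clock: 1.35
eef_pos: [0.5206, -0.147, 0.2334]
ee_rot: [0.671, -0.223, 0.671, 0.224]
force: [0.1, 0.1, 0.0]
width: 0.0868
```

Request:
drive_tool:
  moves: "0 55 0 0 0 10;0 110 0 0 0 20;0 165 0 0 0 30;0 220 0 0 0 40;-10 270 0 0 0 50"

```text
clock: 1.98
eef_pos: [0.5106, 0.1225, 0.2334]
ee_rot: [0.514, -0.486, 0.514, 0.486]
force: [0.1, -1.1, 0.1]
width: 0.0868
```

```bash
cat > wp.py <<'E'
import sys,cv2
from h import *
from cell import camera
def snap(name):
    o=ctrl.get_obs();im=camera("wrist");cv2.imwrite(f"pics/{name}_raw.png",im[:,:,::-1]);cv2.imwrite(f"pics/{name}.png",cv2.resize(im[:,:,::-1],None,fx=1.5,fy=1.5,interpolation=cv2.INTER_CUBIC))
    np.savez(f"pics/{name}.npz",pos=o['eef_pos'],q=o['ee_rot']);print(o['clock'],o['eef_pos'],o['ee_rot'],o['width'],o['force']);return o
if __name__=="__main__": snap(sys.argv[1])
E
python3 wp.py w1
```

```text
1.975 [0.51060961 0.12251273 0.23339638] [ 0.51390038 -0.48567838  0.51367518  0.4859637 ] 0.08680428413928677 [ 0.06680181 -1.05527653  0.08068677]
```

View pics/w1.png

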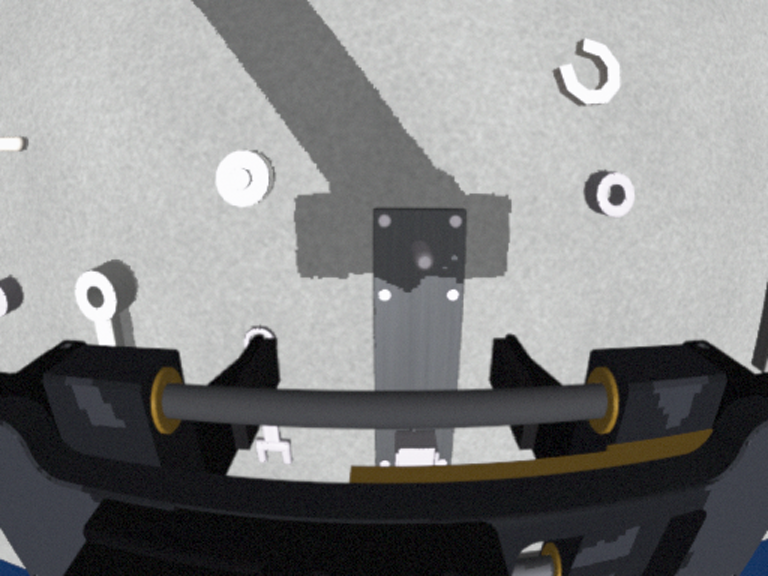

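```bash
python3 - <<'E'
from h import *
import cv2
im=cv2.imread("pics/w1_raw.png");d=np.load("pics/w1.npz")
def c(x0,y0,w,f):return cv2.resize(im[y0:y0+w,x0:x0+w],None,fx=f,fy=f,interpolation=cv2.INTER_CUBIC)
cv2.imwrite("pics/w1c.png",np.hstack([c(260,150,40,9),c(388,108,40,9)]))
for p in ([.5075,.1518,.06],[.461,.3254,.03],[.461,.3254,0]): print(wproj(p,d['pos'],d['q']))
E
```

```text
[282.30593051 173.50287494]
[410.25908332 127.87203809]
[400.08702081 125.99136951]
```

View pics/w1c.png

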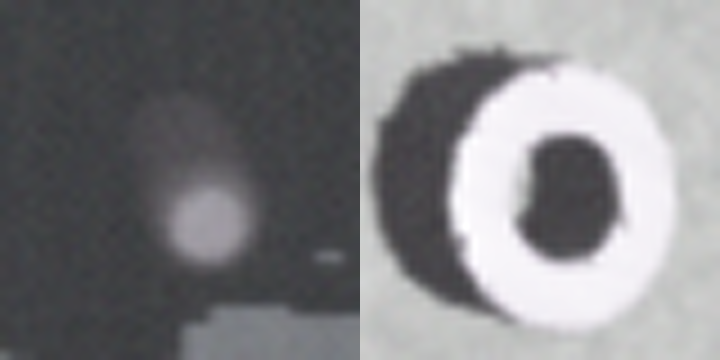

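```bash
python3 - <<'E'
from h import *
d=np.load("pics/w1.npz")
print(wpx(282.8,174.5,.06,d['pos'],d['q']),wpx(410,129.2,.03,d['pos'],d['q']),rot(d['q']).as_matrix().round(3))
E
```

```text
[0.50867447 0.15231439 0.06      ] [0.46274769 0.32503436 0.03      ] [[-0.    -0.998  0.056]
 [ 0.001  0.056  0.998]
 [-1.     0.     0.001]]
```

Request:
drive_tool:
  moves: "-12 50 0 0 0 0;-24 100 -10 0 0 0;-36 150 -50 0 0 0;-49 202 -100 0 0 0;-49 202 -130 0 0 0"

```text
clock: 2.65
eef_pos: [0.4599, 0.3261, 0.1023]
ee_rot: [0.514, -0.485, 0.514, 0.486]
force: [0.7, 0.2, 0.3]
width: 0.0871
```

```bash
python3 wp.py w2; python3 - <<'E'
from h import *
d=np.load("pics/w2.npz")
print(1.5*wproj([.462,.325,.03],d['pos'],d['q']))
E
```

```text
2.65 [0.45987359 0.32605528 0.10229117] [ 0.51434371 -0.48475104  0.51384148  0.48624471] 0.08707462701665714 [0.70110664 0.18472665 0.3169123 ]
[382.85107182 315.54393193]
```

View pics/w2.png

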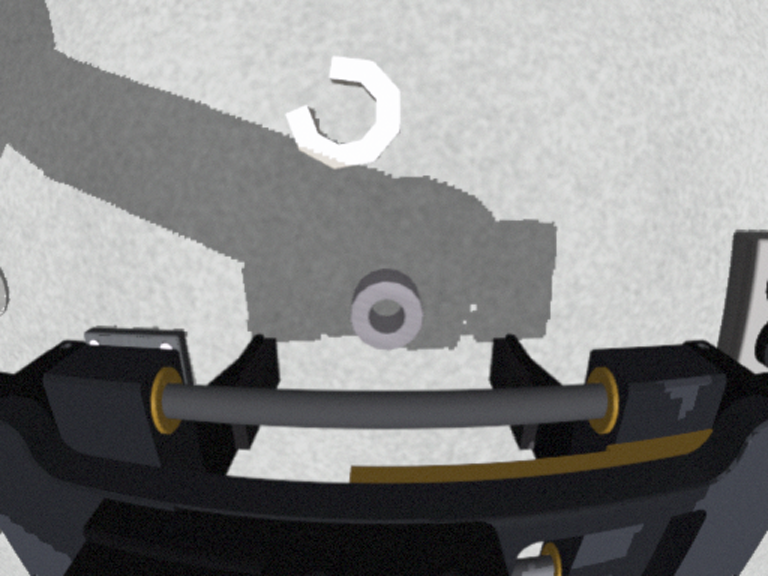

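The sleeve sits at (386,315), within about 1.5 mm of the prediction. I'll descend and grip it.

Request:
drive_tool:
  moves: "0 1 -40 0 0 0;0 2 -70 0 0 0;0 2 -86 0 0 0;0 2 -86 0 0 0;0 2 -86 0 0 0"

```text
clock: 3.32
eef_pos: [0.4626, 0.3251, 0.0188]
ee_rot: [0.516, -0.484, 0.515, 0.484]
force: [0.0, 0.9, 0.6]
width: 0.0868
```

Request:
drive_tool:
  moves: "0 0 0 0 0 0;0 0 0 0 0 0;0 0 0 0 0 0;0 0 0 0 0 0;0 0 0 0 0 0"
  fingers: 1

```text
clock: 3.95
eef_pos: [0.4618, 0.3247, 0.0176]
ee_rot: [0.515, -0.484, 0.515, 0.484]
force: [-0.3, -0.1, 0.1]
width: 0.0449
```

Request:
drive_tool:
  moves: "0 0 0 0 0 0;0 0 0 0 0 0;0 0 0 0 0 0;0 0 0 0 0 0"

```text
clock: 4.45
eef_pos: [0.4617, 0.3249, 0.0176]
ee_rot: [0.515, -0.484, 0.515, 0.484]
force: [0.2, 1.0, -1.4]
width: 0.0389
```

```bash
python3 wp.py w3; python3 -c "
import cv2;im=cv2.imread('pics/w3_raw.png');cv2.imwrite('pics/w3c.png',cv2.resize(im[180:310,180:330],None,fx=5,fy=4.5,interpolation=cv2.INTER_CUBIC))"
```

```text
4.45 [0.46174933 0.32490367 0.0175939 ] [ 0.51526047 -0.48422855  0.51510385  0.48445576] 0.03893882922630348 [ 0.24567932  1.03819933 -1.4196385 ]
```

View pics/w3c.png

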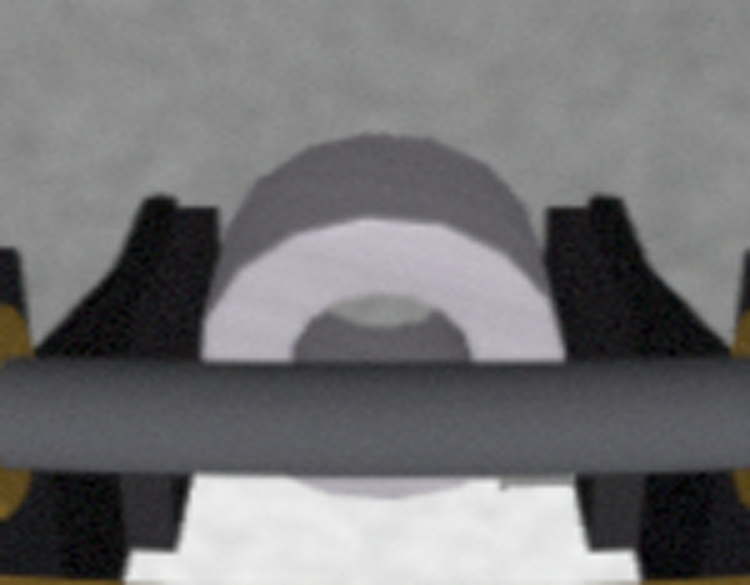

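```bash
python3 - <<'E'
from h import *
d=np.load("pics/w3.npz")
a=wpx(256.5,228.2,.03,d['pos'],d['q']);b=wpx(256.5,290.,.03,d['pos'],d['q']);print(a,b,(a+b)/2,np.linalg.norm(a-b),d['pos'])
E
```

```text
[0.44287468 0.32584538 0.03      ] [0.48072499 0.32348782 0.03      ] [0.46179984 0.3246666  0.03      ] 0.03792365772682622 [0.46174933 0.32490367 0.0175939 ]
```

Request:
drive_tool:
  moves: "0 0 45 0 0 0;0 0 90 0 0 0;16 -55 90 0 0 0;32 -110 90 0 0 0;46 -160 90 0 0 0"

```text
clock: 5.12
eef_pos: [0.5077, 0.1618, 0.1072]
ee_rot: [0.515, -0.484, 0.516, 0.484]
force: [0.9, -0.4, -1.9]
width: 0.0391
```

Request:
drive_tool:
  moves: "0 -13 0 0 0 0;0 -13 0 0 0 0;0 -13 0 0 0 0"

```text
clock: 5.5
eef_pos: [0.5072, 0.1535, 0.1077]
ee_rot: [0.515, -0.485, 0.514, 0.485]
force: [0.2, 0.3, -2.2]
width: 0.0389
```

```bash
python3 - <<'E'
from wp import *
o=snap("w4");d=np.load("pics/w4.npz")
s=[]
for n in("top","scene"):
    im=camera(n)[:,:,::-1];cv2.imwrite(f"pics/{n}4_raw.png",im)
    u,v=proj(n,[.508,.152,.07]).astype(int);print(n,u,v)
    s.append(cv2.resize(im[v-25:v+25,u-25:u+25],None,fx=8,fy=8,interpolation=cv2.INTER_CUBIC))
cv2.imwrite("pics/c4.png",np.hstack(s))
print(o['eef_pos'])
for z in(.012,.06):print(wproj([.508,.152,z],d['pos'],d['q']))
im=cv2.imread('pics/w4_raw.png');cv2.imwrite('pics/w4c.png',cv2.resize(im[180:310,180:330],None,fx=5,fy=4.5,interpolation=cv2.INTER_CUBIC))
E
```

```text
5.5 [0.50721642 0.15351041 0.10773327] [ 0.51486687 -0.484612    0.51435048  0.48529054] 0.03894743249069524 [ 0.19414041  0.27750114 -2.20905279]
top 160 216
scene 355 230
[0.50721642 0.15351041 0.10773327]
[254.72077597 199.68322263]
[254.54615523 220.2450247 ]
```

View pics/c4.png

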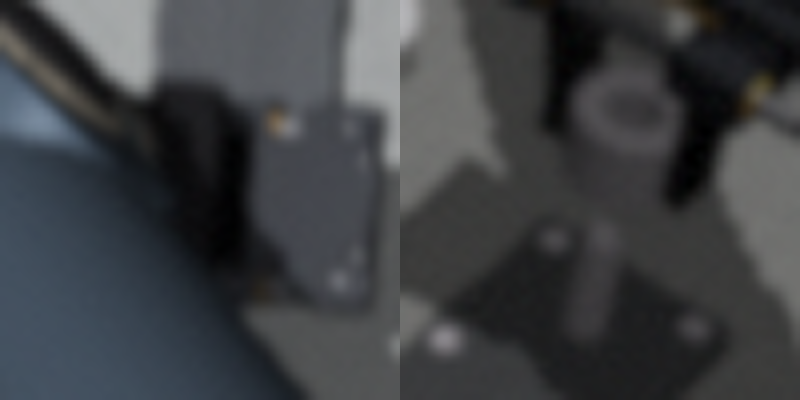

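View pics/w4c.png

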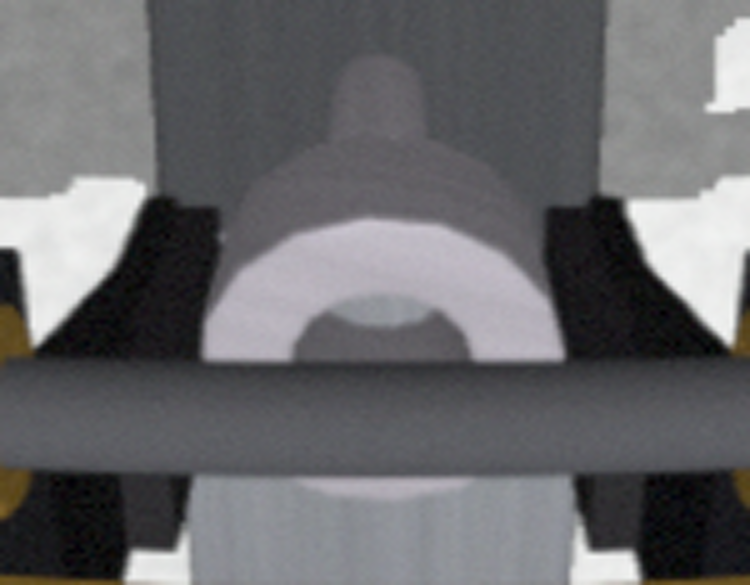

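```bash
python3 - <<'E'
from h import *
d=np.load("pics/w4.npz")
for x in(.504,.506,.508,.510):
    print(x,[ (wproj([x-.008*np.cos(.06),.1525,.012],d['pos'],d['q'])).round(1)])
    a=proj("scene",[x,.1525,.06])-[330,205];b=proj("scene",[x,.1525,.012])-[330,205]
    print("  scene crop top/foot",(a+.5)*8+[400,0],(b+.5)*8+[400,0])
t=d['pos'];print("sleeve topc",(proj("scene",[t[0],t[1],t[2]+.0125])-[330,205]+.5)*8+[400,0])
E
```

```text
0.504 [array([254.4, 186.4])]
  scene crop top/foot [612.20022728 222.98280177] [591.51493806 315.50930553]
0.506 [array([254.6, 188.6])]
  scene crop top/foot [609.11777923 226.27875318] [588.49542961 318.8013723 ]
0.508 [array([254.7, 190.8])]
  scene crop top/foot [606.02962246 229.58080873] [585.47047712 322.09937453]
0.51 [array([254.9, 193.1])]
  scene crop top/foot [602.9357411  232.88898537] [582.44006586 325.40332826]
sleeve topc [637.37760118 106.24271399]
```

```bash
python3 -c "
import cv2;im=cv2.imread('pics/scene4_raw.png');cv2.imwrite('pics/s4c.png',cv2.resize(im[205:255,340:380],None,fx=12,fy=12,interpolation=cv2.INTER_CUBIC))"
```

```text
(no output)
```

View pics/s4c.png

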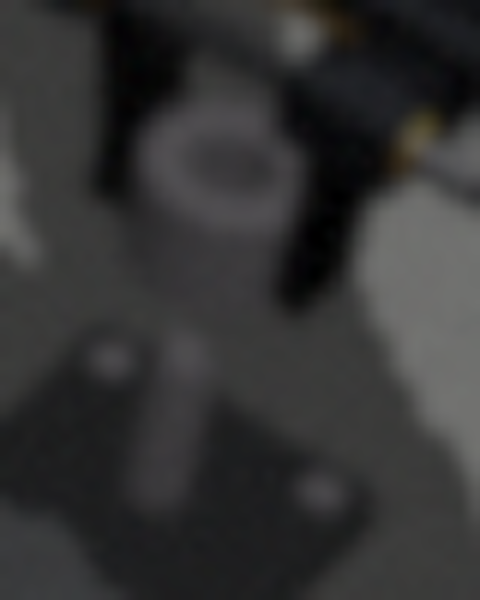

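```bash
python3 - <<'E'
from h import *
from scipy.optimize import lstsq if False else least_squares
E
python3 - <<'E'
import sys; sys.path.insert(0,'.')
from h import *
d=np.load("pics/w4.npz");t=d['pos']
raw=lambda u,v:np.array([340+(u+.5)/12-.5,205+(v+.5)/12-.5])
s=raw(221,163);p=raw(187,343);f=raw(158,500)
print("sleeve by scene",px("scene",*s,t[2]+.0124),"tcp",t)
print("pin top",px("scene",*p,.06))
print("bore px by wrist: sleeve cx", wpx(256.8,250,t[2]+.0124,t,d['q']), "pin cx",wpx(255.6,200,.02,t,d['q']))
E
```

```text
sleeve by scene [0.51030081 0.15170516 0.12013327] tcp [0.50721642 0.15351041 0.10773327]
pin top [0.50799724 0.1520926  0.06      ]
bore px by wrist: sleeve cx [0.50072811 0.15381113 0.12013327] pin cx [0.50575137 0.15290098 0.02      ]  File "<stdin>", line 2
    from scipy.optimize import lstsq if False else least_squares
                                     ^^
SyntaxError: invalid syntax
```

Request:
drive_tool:
  moves: "0 -1 -12 0 0 0;0 -1 -24 0 0 0;0 -1 -26 0 0 0;0 -1 -26 0 0 0"

```text
clock: 6.15
eef_pos: [0.5076, 0.1508, 0.0812]
ee_rot: [0.515, -0.484, 0.515, 0.485]
force: [-0.4, 0.0, -2.3]
width: 0.0388
```

```bash
python3 - <<'E'
from wp import *
o=snap("w5")
im=camera("scene")[:,:,::-1];cv2.imwrite("pics/scene5_raw.png",im)
a=cv2.resize(im[205:255,340:380],None,fx=10,fy=10,interpolation=cv2.INTER_CUBIC)
a=cv2.convertScaleAbs(a,alpha=2)
w=cv2.imread('pics/w5_raw.png');b=cv2.resize(w[180:280,216:296],None,fx=5,fy=5,interpolation=cv2.INTER_CUBIC)
cv2.imwrite("pics/c5.png",np.hstack([a,b]))
E
```

```text
6.15 [0.50761798 0.15079995 0.08119451] [ 0.51498966 -0.48415058  0.51533883  0.48457172] 0.03876339864093664 [-0.38566894  0.04727069 -2.34245387]
```

View pics/c5.png

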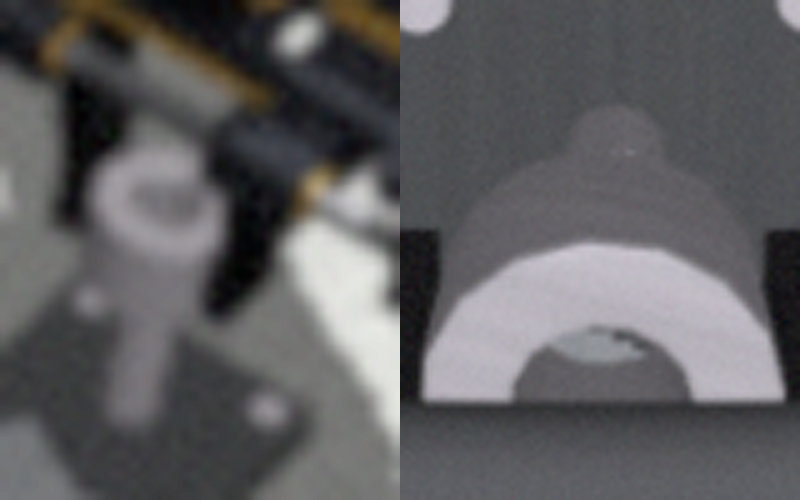

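```bash
python3 - <<'E'
from h import *
d=np.load("pics/w5.npz")
for x in(.506,.508,.510,.512): print(x,wproj([x-.008,.1528,.012],d['pos'],d['q']))
c=(617-400)/5+216-.4
print(wpx(c,202,.02,d['pos'],d['q']))
# sleeve far top edge row
print(wpx(216+(603-400)/5,180+242/5,d['pos'][2]+.0124,d['pos'],d['q']))
E
```

```text
0.506 [258.4059375 197.2138713]
0.508 [258.56183268 199.67186301]
0.51 [258.71680597 202.11683152]
0.512 [258.87084456 204.54855073]
[0.49927502 0.15310387 0.02      ]
[0.48887288 0.15178662 0.09359451]
```

Request:
drive_tool:
  moves: "0 2 0 0 0 0;0 2 -4 0 0 0;0 2 -9 0 0 0;0 2 -14 0 0 0;0 2 -18 0 0 0"

```text
clock: 6.88
eef_pos: [0.5076, 0.1526, 0.0631]
ee_rot: [0.515, -0.484, 0.515, 0.484]
force: [-0.5, 0.4, -2.5]
width: 0.0385
```

Request:
drive_tool:
  moves: "0 0 -8 0 0 0;0 0 -16 0 0 0;0 0 -24 0 0 0;0 0 -31 0 0 0;0 0 -33 0 0 0"

```text
clock: 7.5
eef_pos: [0.5075, 0.1526, 0.03]
ee_rot: [0.515, -0.484, 0.515, 0.485]
force: [0.2, -0.1, -1.6]
width: 0.0388
```

Request:
drive_tool:
  moves: "0 0 -1 0 0 0;0 0 -1 0 0 0"

```text
clock: 7.75
eef_pos: [0.508, 0.1528, 0.0298]
ee_rot: [0.515, -0.484, 0.515, 0.484]
force: [0.2, 0.5, -2.7]
width: 0.0391
```

Request:
drive_tool:
  moves: "0 0 0 0 0 0;0 0 0 0 0 0;0 0 0 0 0 0;0 0 0 0 0 0;0 0 0 0 0 0"
  fingers: -1

```text
clock: 8.38
eef_pos: [0.5078, 0.1528, 0.0296]
ee_rot: [0.515, -0.484, 0.515, 0.484]
force: [-0.2, -0.6, 0.4]
width: 0.0805
```

Request:
drive_tool:
  moves: "0 0 0 0 0 0;0 0 40 0 0 0;0 0 90 0 0 0;0 0 130 0 0 0;0 0 130 0 0 0"

```text
clock: 9.0
eef_pos: [0.5096, 0.1537, 0.1626]
ee_rot: [0.517, -0.485, 0.513, 0.483]
force: [0.6, 0.7, 0.0]
width: 0.0869
```

```bash
python3 - <<'E'
from wp import *
o=snap("w6")
im=camera("scene")[:,:,::-1];cv2.imwrite("pics/scene6_raw.png",im)
a=cv2.resize(im[215:265,335:375],None,fx=10,fy=10,interpolation=cv2.INTER_CUBIC)
a=cv2.convertScaleAbs(a,alpha=2)
w=cv2.imread('pics/w6_raw.png');b=cv2.resize(w[150:250,216:296],None,fx=5,fy=5,interpolation=cv2.INTER_CUBIC)
cv2.imwrite("pics/c6.png",np.hstack([a,b]))
for p in([.508,.1528,.06],[.508,.1528,.042]):print(wproj(p,o['eef_pos'],o['ee_rot']))
E
```

```text
9.0 [0.50964372 0.15374835 0.16264775] [ 0.51729137 -0.48541289  0.51323356  0.4830893 ] 0.086900116636856 [0.57359875 0.72966225 0.00577809]
[255.11162105 193.9490314 ]
[255.12379555 188.34110691]
```

View pics/c6.png

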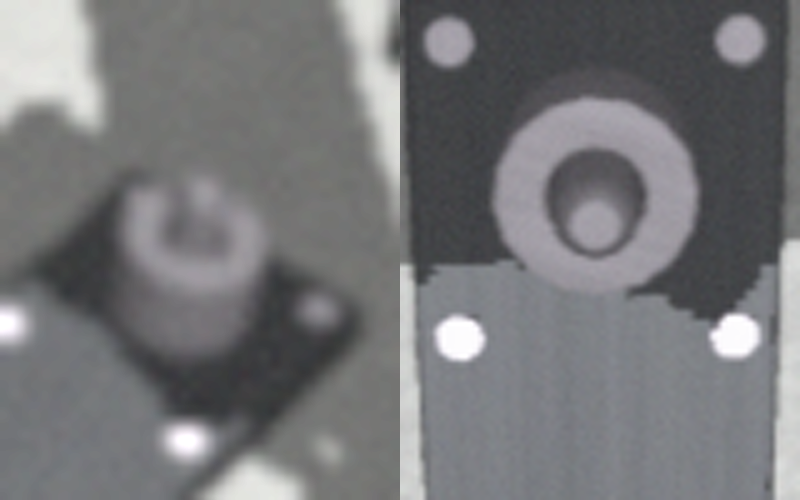

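The sleeve is seated, with the pin tip visible inside the bore at (595,225), level and released. On to the lever.

Request:
drive_tool:
  moves: "12 -60 0 0 0 0;24 -120 0 0 0 0;36 -180 0 0 0 0;48 -240 0 0 0 0;60 -300 0 0 0 0"

```text
clock: 9.72
eef_pos: [0.5669, -0.1492, 0.1577]
ee_rot: [0.515, -0.483, 0.516, 0.485]
force: [1.5, -0.5, 0.8]
width: 0.0875
```

Request:
drive_tool:
  moves: "9 -11 0 0 0 0;9 -11 0 0 0 0;9 -11 0 0 0 0"

```text
clock: 10.1
eef_pos: [0.5763, -0.1555, 0.159]
ee_rot: [0.514, -0.485, 0.514, 0.486]
force: [-0.1, 0.9, 0.6]
width: 0.0868
```

```bash
python3 - <<'E'
from wp import *
o=snap("w7")
print(1.5*wproj([.525,-.155,.04],o['eef_pos'],o['ee_rot']))
E
```

```text
10.1 [ 0.57625166 -0.15550038  0.15899116] [ 0.51428603 -0.48454794  0.51427763  0.48604701] 0.08682874411565904 [-0.06601443  0.89491671  0.596521  ]
[380.26744489 205.60654119]
```

View pics/w7.png

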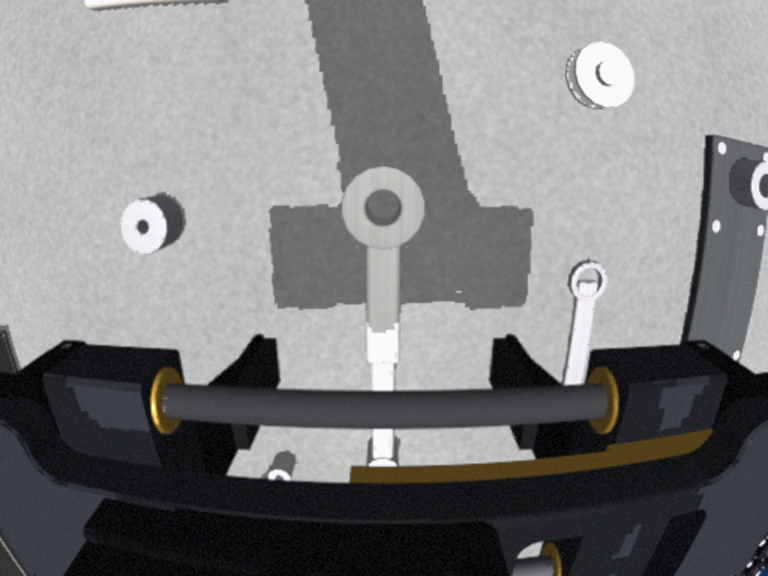

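Request:
drive_tool:
  moves: "2 -1 -45 0 0 0;2 -1 -90 0 0 0;2 -1 -125 0 0 0;2 -1 -140 0 0 0;2 -1 -140 0 0 0"

```text
clock: 10.78
eef_pos: [0.5786, -0.1581, 0.0194]
ee_rot: [0.515, -0.484, 0.515, 0.485]
force: [-0.4, -0.0, 0.0]
width: 0.0869
```

```bash
python3 - <<'E'
from wp import *
o=snap("w8")
for p in([.5258,-.1537,.04],[.525,-.155,.04]):print(1.5*wproj(p,o['eef_pos'],o['ee_rot']))
E
```

```text
10.775 [ 0.57856837 -0.15813115  0.01938134] [ 0.51468669 -0.48434989  0.51489601  0.48516481] 0.08691451567498613 [-3.68800047e-01 -3.58887693e-04  2.86773067e-02]
[389.74229601 246.88956883]
[385.18862498 244.50244026]
```

View pics/w8.png

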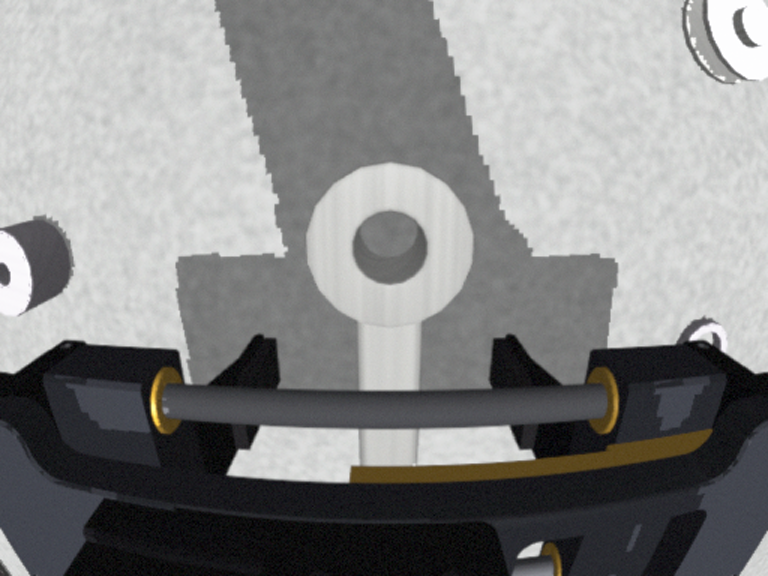

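Request:
drive_tool:
  moves: "-1 1 0 0 0 0;-1 1 0 0 0 0;-1 1 0 0 0 0;-1 1 0 0 0 0;-1 1 0 0 0 0"
  fingers: 1

```text
clock: 11.45
eef_pos: [0.5778, -0.1584, 0.0196]
ee_rot: [0.515, -0.484, 0.515, 0.484]
force: [0.5, 0.6, 0.4]
width: 0.0448
```

Request:
drive_tool:
  moves: "0 0 0 0 0 0;0 0 0 0 0 0;0 0 0 0 0 0;0 0 0 0 0 0;0 0 0 0 0 0"

```text
clock: 12.08
eef_pos: [0.5779, -0.1576, 0.0195]
ee_rot: [0.515, -0.484, 0.515, 0.485]
force: [-0.2, 2.5, -1.3]
width: 0.0214
```

Request:
drive_tool:
  moves: "0 0 0 0 0 0;0 0 0 0 0 0;0 0 0 0 0 0"

```text
clock: 12.45
eef_pos: [0.5777, -0.1582, 0.0195]
ee_rot: [0.515, -0.484, 0.515, 0.484]
force: [0.5, 2.5, -2.1]
width: 0.0219
```

Request:
drive_tool:
  moves: "0 0 10 0 0 0;0 0 30 0 0 0;0 0 60 0 0 0;0 0 90 0 0 0;0 0 115 0 0 0"

```text
clock: 13.08
eef_pos: [0.5778, -0.1589, 0.137]
ee_rot: [0.515, -0.485, 0.515, 0.484]
force: [0.2, 0.0, -5.9]
width: 0.0218
```

Request:
drive_tool:
  moves: "0 0 0 0 0 0;0 0 0 0 0 0;0 0 0 0 0 0"

```text
clock: 13.45
eef_pos: [0.5768, -0.1584, 0.1333]
ee_rot: [0.515, -0.484, 0.516, 0.485]
force: [-0.7, 0.1, -5.7]
width: 0.0218
```

```bash
python3 - <<'E'
from wp import *
o=snap("w9")
im=camera("scene")[:,:,::-1];cv2.imwrite("pics/scene9_raw.png",im);cv2.imwrite("pics/s9.png",cv2.resize(im[100:300,130:330],None,fx=3,fy=3,interpolation=cv2.INTER_CUBIC))
E
```

```text
13.45 [ 0.57676139 -0.15844601  0.13327918] [ 0.51468286 -0.48354827  0.51578116  0.48502827] 0.021782488456511286 [-0.66170481  0.07505684 -5.6816689 ]
```

View pics/w9.png

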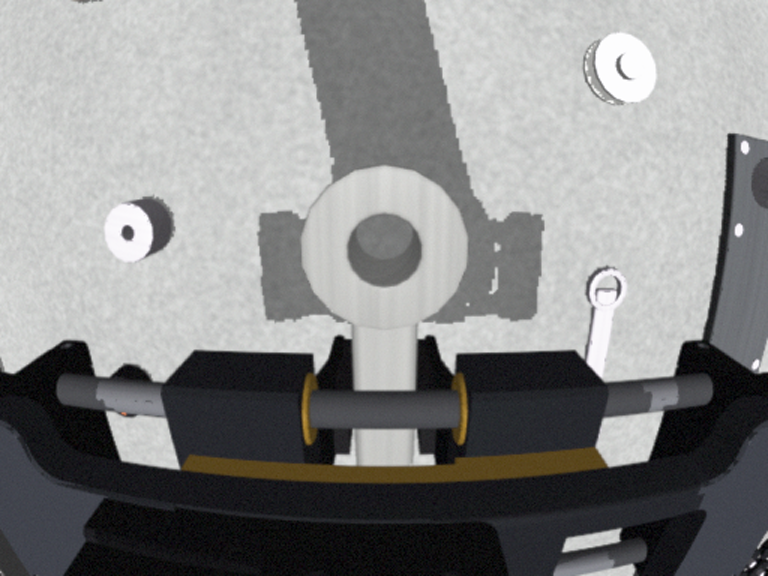

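View pics/s9.png

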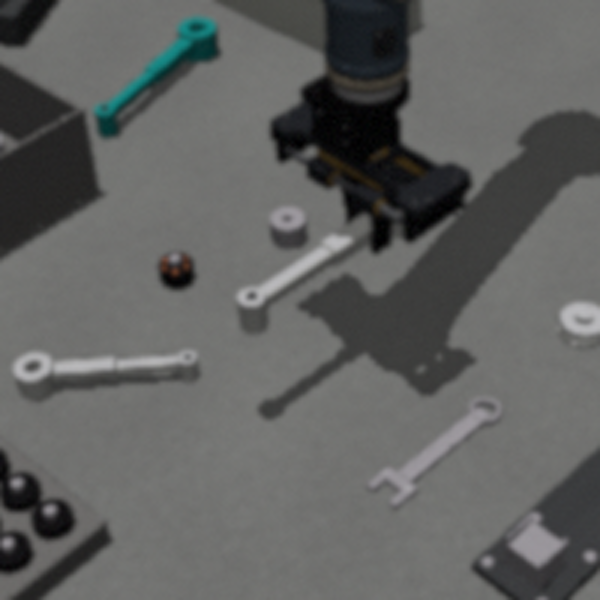

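```bash
python3 - <<'E'
from h import *
d=np.load("pics/w9.npz");t=d['pos']
b=wpx(385/1.5,247/1.5,t[2]+.0205,t,d['q']);print(b,b-t,np.linalg.norm((b-t)[:2]))
m=rot(d['q']).as_matrix();print(m.round(4))
# tail in scene: crop (251,297)/3+(130,100)
s=px("scene",130+251/3,100+297/3,t[2]-.0195+.036);print("tail",s,s-b, np.linalg.norm((s-b)[:2]),np.degrees(np.arctan2(s[1]-b[1],s[0]-b[0])))
for dz in(-.01,0,.01): print(dz,px("scene",130+251/3,100+297/3,t[2]+.0165+dz)-b)
print(proj("scene",[b[0]+.2*np.cos(-.058),b[1]+.2*np.sin(-.058),t[2]+.0165])*3-[390,300])
E
```

```text
[ 0.5240209  -0.15531883  0.15377918] [-0.0527405   0.00312718  0.0205    ] 0.05283312857327155
[[-2.600e-03 -9.981e-01  6.190e-02]
 [ 5.000e-04  6.190e-02  9.981e-01]
 [-1.000e+00  2.600e-03  3.000e-04]]
tail [ 0.72626786 -0.16544064  0.14977918] [ 0.20224697 -0.01012181 -0.004     ] 0.2025000916902332 -2.8650794840404337
-0.01 [ 0.19512955 -0.01815885 -0.014     ]
0 [ 0.20224697 -0.01012181 -0.004     ]
0.01 [ 0.20936438 -0.00208478  0.006     ]
[251.87476761 294.75021958]
```

Gripped at the balance point (52.8 mm from the bore axis) and level. I'll carry it over the fixture with moderate acceleration.

Request:
drive_tool:
  moves: "-1 15 0 0 0 0;-3 50 0 0 0 0;-5 90 0 0 0 0;-7 130 0 0 0 0;-9 170 0 0 0 0"

```text
clock: 14.18
eef_pos: [0.5682, 0.0145, 0.1346]
ee_rot: [0.515, -0.484, 0.515, 0.485]
force: [0.8, 0.9, -5.5]
width: 0.0219
```

Request:
drive_tool:
  moves: "-2 40 0 0 0 0;-4 80 0 0 0 0;-6 115 0 0 0 0;-7 131 0 0 0 0;-7 138 0 0 0 0"

```text
clock: 14.8
eef_pos: [0.5614, 0.1505, 0.1345]
ee_rot: [0.515, -0.485, 0.515, 0.485]
force: [-0.5, -0.5, -5.4]
width: 0.0218
```

Request:
drive_tool:
  moves: "0 0 0 0 0 0;0 0 0 0 0 0;0 0 0 0 0 0;0 0 0 0 0 0"

```text
clock: 15.3
eef_pos: [0.562, 0.149, 0.1346]
ee_rot: [0.515, -0.484, 0.516, 0.484]
force: [-0.2, 0.0, -5.4]
width: 0.0214
```

```bash
python3 - <<'E'
from wp import *
o=snap("w10");t=o['eef_pos'];q=o['ee_rot']
b=wpx(385/1.5,247/1.5,t[2]+.0205,t,q);print("bore est",b,rot(q).as_matrix().round(3))
im=camera("scene")[:,:,::-1];cv2.imwrite("pics/scene10_raw.png",im);cv2.imwrite("pics/s10.png",cv2.resize(im[180:330,250:400],None,fx=4,fy=4,interpolation=cv2.INTER_CUBIC))
cv2.imwrite("pics/top10_raw.png",camera("top")[:,:,::-1])
E
```

```text
15.3 [0.5619609  0.1490093  0.13456963] [ 0.51543499 -0.48406639  0.51551649  0.48399303] 0.021421897234555898 [-2.10211683e-01  8.70607204e-05 -5.37651840e+00]
bore est [0.50914305 0.15220346 0.15506963] [[-0.    -0.998  0.063]
 [-0.     0.063  0.998]
 [-1.     0.    -0.   ]]
```

View pics/w10.png

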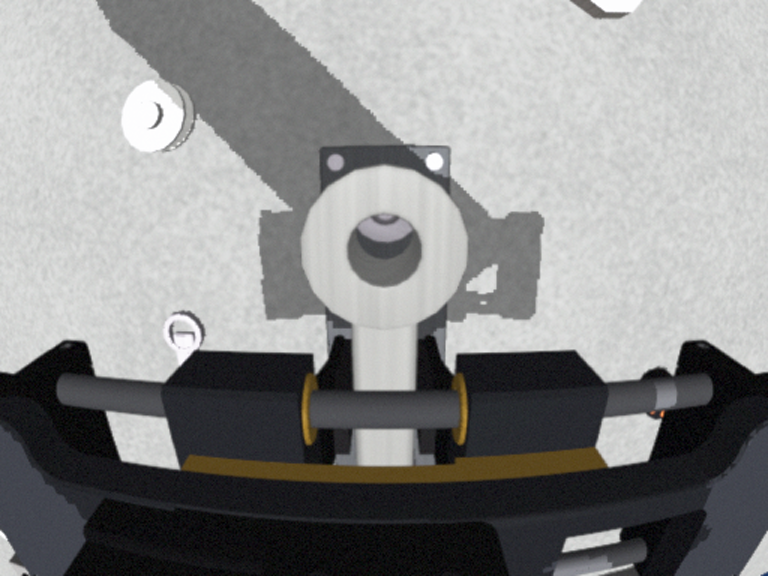

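View pics/s10.png

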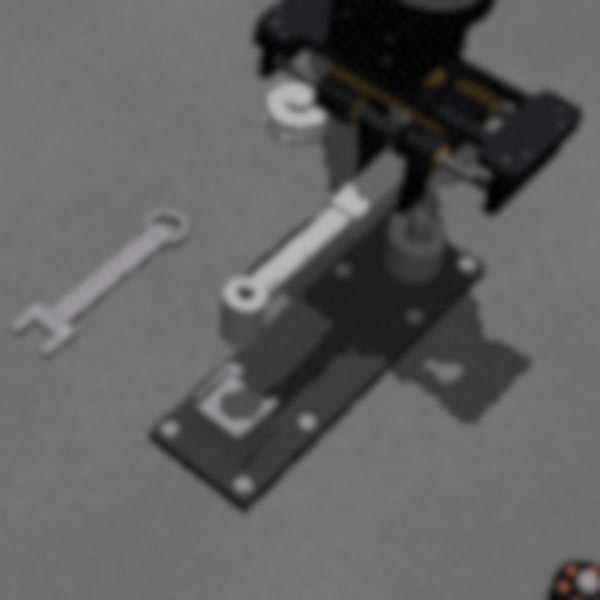

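```bash
python3 - <<'E'
from h import *
d=np.load("pics/w10.npz")
s=px("scene",250+245/4,180+292/4,.151);print("tail",s)
print("rest top",px("top",167.1,159.1,.042),"scene rest",px("scene",250+237/4,180+403/4,.042))
print("pin px",1.5*wproj([.5083,.1525,.06],d['pos'],d['q']))
E
python3 -c "
import cv2,numpy as np
w=cv2.imread('pics/w10_raw.png');t=cv2.imread('pics/top10_raw.png')
cv2.imwrite('pics/c10.png',np.hstack([cv2.resize(w[135:195,226:286],(400,400),interpolation=cv2.INTER_CUBIC),cv2.resize(t[140:240,120:220],(400,400),interpolation=cv2.INTER_CUBIC)]))"
```

```text
tail [0.70983484 0.1403715  0.151     ]
rest top [0.70577784 0.13967931 0.042     ] scene rest [0.70680863 0.1429935  0.042     ]
pin px [385.04208392 209.07029977]
```

View pics/c10.png

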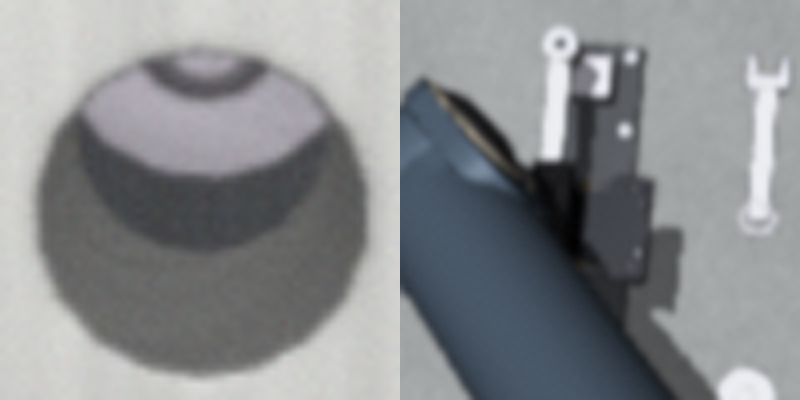

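Bore and tail are both well inside tolerance, nothing is touching, and the arm is still. Handing in.

```bash
python3 - <<'E'
from cell import ctrl,sign_off
import numpy as np
o=ctrl.get_obs();print(o['clock'],o['eef_pos'],np.abs(o['joint_velocities']).max(),o['width'],o['force'])
print(sign_off())
E
```

```text
15.45 [0.56183083 0.14948017 0.13455992] 0.002844268796707454 0.021846494322562228 [ 0.1729073   0.33870383 -5.2394066 ]
the job is handed in; nothing more can be done
None
```

The wide-bore sleeve is on the pin, fully down and released. The swing lever is held level and still above the fixture. I handed the job in at 15.45 s; `sign_off()` reports no verdict, so these are my own checks.

- **Sleeve:** after release, the wrist and scene pictures showed it level on the plate with the pin tip inside its bore. No later move went near it.
- **Grip:** the lever is held 52.8 mm from its bore axis, against 52.5 mm for the balance point. Measured opening is 22 mm, which matches the bar width.
- **Lever position:** by camera, the bore is about 1–2 mm from the pin axis and the tail about 3–5 mm from the rest centre. The underside is about 55 mm above the pin top.
- **Level and still:** the tail sat within about 1 mm of the level position when checked after lifting. Joint speeds at hand-in were below 0.003 rad/s.
- **Other things on the bench:** I never touched the tight sleeve or the bystanders.

**Disagreements:** the scene camera placed some points, such as the held sleeve and the rest, 2–4 mm from where the other cameras and the measured arm position put them. The calibration is good to about 2 mm. In the final wrist view the pin also appeared about 2 mm off its predicted spot. Both are well inside the tolerances.

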